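# Square the spot plate into the corner of the registration board

## Robot

A 6-joint arm with a two-finger parallel gripper is mounted at the origin on a cart in front of the work surface, level with it; the furniture and walls round the work are solid. World frame = base frame: x ahead of the robot, y to its left, z up, the work surface at z = 0. Lengths are in m, angles in rad, forces in N, time in s.
With the tool pointing down it reaches from about 0.4 to 0.825 m from the base axis. Payload 7 kg.
Tool frame: the origin (TCP) lies between the finger pads; the fingertips stand 8 mm ahead of it and the grasp point (between the pads) lies 11 mm behind it (ctrl.tips_ahead is the distance from the TCP to the fingertips, in m); z points along the fingers, y is the direction in which the jaws open and shut (so a half turn about z gives the same grasp; the last joint's range is limited). The gripper opens to 88 mm and grips with 3 to 60 N. Pads are 19 mm wide; open, the fingers measure 130 mm over their backs; the gripper's body (78 mm by 193 mm) begins 47 mm behind the grasp point.
Start: joints at [1.623, 0.359, 0.012, 0, -1.224, -0.288], TCP at [0.158, 0.656, 0.235] pointing down, gripper open.
Joint ranges: [-3.07, 3.07], [-1.43, 2.12], [-1.02, 1.25], [-3.03, 1.67], [-3.05, -0], [-3.03, 3.03]. Speed limits (rad/s): [2.39, 2.39, 3.01, 3.14, 3.14, 3.14].

## Interface

Orientations are given as a rotation vector (axis times angle).
In Python, from rig import ctrl gives the robot as it stands. The module is installed in compiled form; this text tells all that it offers.
- The arm moves only by the shell command python3 -m creep 'ROWS' [FORCE]. ROWS is JSON, a list of rows, each an object of numbers: "ax", "ay", "az": the turn, a rotation vector about the tool's x, y, z in units of 90 degrees (1.0 is 90 degrees); "x", "y", "z": the shift along the tool's x, y, z in units of 0.025 m (1.0 is 0.025 m); "fingers": the opening, from -1 (shut) to 1 (fully open), so that 0 is half open. A call has exactly 10 rows; each row shifts and turns the commanded pose from where the row before left it, along the tool's axes as they then stand; what a row does not reach is not made up. A row lasts 1/12 s, in which the tool goes at most 41.7 mm and 7.16 degrees, less where a joint would pass 70% of its speed; a pose out of reach is approached as far as the arm can. A call with a number of a shift or a turn outside -1 to 1 is refused whole. A call with a gripper value outside its range is refused whole. The fingers move at their own pace and stop on an object; FORCE is the grip in N (left out, the last holds). Time passes only in rows, so rows that do not move let the fingers close, or fill a call up. It gives the time, the measured TCP pose, the force and the opening at its end, in the units of the state.
- ctrl.read_state(): the state, without advancing time (a new reading comes with each control period).
- ctrl.capture(name): name is "side" or "top" or "wrist"; returns a dict with "pixels" (480x640x3 uint8, red, green, blue), "range_z" (480x640 float32, m along the optical axis (not along the pixel's ray), 0 where there is no reading), "vertical_fov" (degrees; the focal length in pixels is half the picture's height over the tangent of half this angle, whatever the lens; pixels are square), "cx", "cy" (the principal point, pixels), "rvec" (rotation vector, rad) and "tvec" (3), from world to camera coordinates, as OpenCV has them; the wrist camera has in their place "hand_eye" (4x4, takes a point from camera to tool coordinates, whose origin is the TCP and whose axes are the flange's). Camera axes: x right, y down, z forward; pixel columns grow to the right and rows downward; lengths in m; the calibration is good to about 2 mm. The wrist camera is an equidistant fisheye: a pixel r from the principal point sees the ray r / f radians off the axis. A picture is of the moment at which its call begins: read the wrist's pose just before it.
- ctrl.job_done(): hands the job in, once; it reports no verdict.
The state is a dict: "time_s": time; "q": joint angles; "qd": joint speeds; "tau": joint torques, N m; "ee_pos": TCP position; "eef_rot": TCP orientation; "wrist_force": force on the tool from outside, world axes, zero at the start; "moment": the same for the moment, N m; "grip_width": finger opening in m.
Only numpy, scipy, OpenCV 4.12 (cv2) and the standard library are available. Lean on these libraries where they do the work, as an engineer would, in place of code of your own. Each camera call takes 0.05 s, during which the arm holds its last target. There are 200 camera calls.

## Task

The large spot plate lies askew on the metal registration board. Pick up the push block and with it nudge the plate, without touching the plate with the gripper, until it sits square in the corner against both fences. Then stand the push block upright on the bench top, off the board, and let go; leave the small spot plate where it lies.

Things in the scene. Friction and masses are not known exactly. Their poses are not given: they have to be found in the camera images.
- board: Fixed metal registration board lying on the bench: base 200 (x) x 220 (y) x 6 mm, with two straight steel fences, 12 mm wide, rising 14 mm above the base: one along its whole +x edge (the far one), one along its +y edge (the left one). They meet in a square corner. Origin: centre of the underside; z up. In its frame the fences' inner faces are the planes x = +88 mm and y = +98 mm; the -x and -y sides are open. Fine black scale lines along the fences are only drawn.
- spot_plate: The large white ceramic spot plate, 80 (x) x 110 (y) x 10 mm, with 3 x 4 shallow wells (thin rims rise 1.5 mm more), about 220 g, loose, lying flat on the board's base, its centre 30 to 55 mm short of its seated place in both directions and turned up to 14 degrees. It slides freely. Origin: centre of the underside. Seated, its x and y axes are parallel to the board's, and its centre is at x = +48, y = +43 mm in the board's frame.
- push_block: Grey plastic push block, about 140 g, standing loose on the bench: foot 45 x 45 x 16 mm, on it a square handle 22 x 22 mm (sides parallel to the foot's) that rises from 16 to 66 mm height. Origin: centre of the underside; z up along the handle.
- small_plate: The small white ceramic spot plate, 52 x 52 x 10 mm with 2 x 2 wells, loose on the bench, not part of the job. It and the push block may have changed places. Origin: centre of the underside.
Mind the look-alikes: they are no part of the job. Leave any pink or turquoise look-alike of the push_block alone.

How it is judged:
By the outcome, as a careful person would: the job done as asked, in the order asked, and still so for the second after the job is handed in, with the robot touching nothing.
It also fails if it takes over 61 s, if anything falls off the work surface, if the arm or the gripper's body presses on something with over 40 N, if the wrist force passes 120 N, or if a joint passes its speed limit or range.

## Working session

There is one attempt and no reset: what is moved stays moved. The work goes in short steps, Python scripts to look and compute and a shell command to move; the robot and the scene stay as the last step left them, time stands still between calls to the robot, and variables do not carry over. Pictures are saved under pics/ and viewed, about 8 in all and at most 12, crops included, and the job is handed in when it is done.

```bash
mkdir -p pics
cat > h.py <<'E'
import numpy as np,cv2
from rig import ctrl
from scipy.spatial.transform import Rotation as R
def cap(n):
    s=ctrl.read_state(); c=ctrl.capture(n); f=240/np.tan(np.radians(c["vertical_fov"]/2))
    if n=="wrist":
        H=np.array(c["hand_eye"]); T=np.eye(4); T[:3,:3]=R.from_rotvec(s["eef_rot"]).as_matrix(); T[:3,3]=s["ee_pos"]; M=T@H
    else:
        M=np.eye(4); r=R.from_rotvec(np.ravel(c["rvec"])).as_matrix(); M[:3,:3]=r.T; M[:3,3]=-r.T@np.ravel(c["tvec"])
    c.update(f=f,M=M,n=n); return c
def rays(c,uv):
    uv=np.atleast_2d(uv).astype(float); d=(uv-[c["cx"],c["cy"]])/c["f"]
    if c["n"]=="wrist":
        t=np.linalg.norm(d,axis=1)[:,None]; d=np.hstack([d*np.sinc(t/np.pi),np.cos(t)])
    else: d=np.hstack([d,np.ones((len(d),1))])
    return d@c["M"][:3,:3].T
def onplane(c,uv,z):
    d=rays(c,uv); o=c["M"][:3,3]; return o+d*((z-o[2])/d[:,2])[:,None]
def cloud(c):
    v,u=np.mgrid[:480,:640]; uv=np.c_[u.ravel(),v.ravel()]
    d=(uv-[c["cx"],c["cy"]])/c["f"]; z=c["range_z"].ravel()
    if c["n"]=="wrist":
        t=np.linalg.norm(d,axis=1)[:,None]; d=np.hstack([d*np.sinc(t/np.pi)/np.cos(t),np.ones_like(t)])
    else: d=np.hstack([d,np.ones((len(d),1))])
    P=(d*z[:,None])@c["M"][:3,:3].T+c["M"][:3,3]; P[z==0]=np.nan; return P.reshape(480,640,3)
def save(c,name,box=None,k=1):
    im=c["pixels"][:,:,::-1]
    if box: im=im[box[1]:box[3],box[0]:box[2]]
    cv2.imwrite("pics/"+name,cv2.resize(im,None,fx=k,fy=k,interpolation=cv2.INTER_CUBIC))
def save_npz(c,n): np.savez(n,**{k:v for k,v in c.items()})
E
python3 - <<'E'
from h import *
for n in("top","side"):
    c=cap(n); save(c,n+"0.png"); save_npz(c,n+"0.npz"); print(n,c["M"].round(3).tolist(),c["f"],c["cx"],c["cy"])
print(ctrl.read_state())
E
```

```text
top [[-0.014, -0.986, 0.167, 0.227], [-1.0, 0.016, 0.016, 0.075], [-0.018, -0.167, -0.986, 1.424], [0.0, 0.0, 0.0, 1.0]] 565.8037520285135 320.51029091621757 235.47821297570553
side [[0.99, -0.076, 0.116, 0.348], [-0.139, -0.56, 0.817, -0.919], [0.003, -0.825, -0.565, 0.723], [0.0, 0.0, 0.0, 1.0]] 604.5475240519914 328.3280374146526 237.5476569405614
{'time_s': 0.1, 'q': array([ 1.62310772e+00,  3.59325027e-01,  1.11638958e-02, -2.96401561e-04,
       -1.22410359e+00, -2.88105116e-01]), 'qd': array([-3.43023049e-03, -8.71738392e-04,  1.65819793e-03,  1.89596347e-03,
        6.10334309e-05,  6.02653254e-04]), 'tau': array([-3.01361659e-03, -5.84163594e+01,  2.93748450e+01,  7.01551393e+00,
        1.01505843e-02, -5.04142486e-05]), 'ee_pos': array([0.15761659, 0.65590873, 0.23371808]), 'eef_rot': array([ 3.11828173e+00, -3.69508042e-01, -4.07226061e-05]), 'wrist_force': array([-0.27741766, -0.15442101, -0.035221  ]), 'moment': array([-0.02005527, -0.0172393 , -0.071037  ]), 'grip_width': 0.08727595915526572}
```

View pics/top0.png

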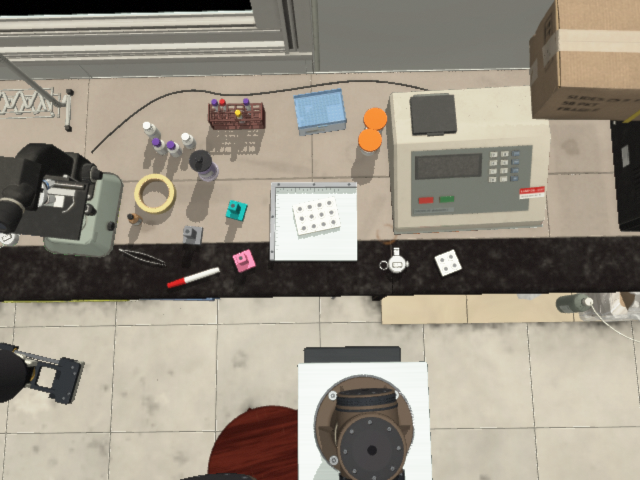

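View pics/side0.png

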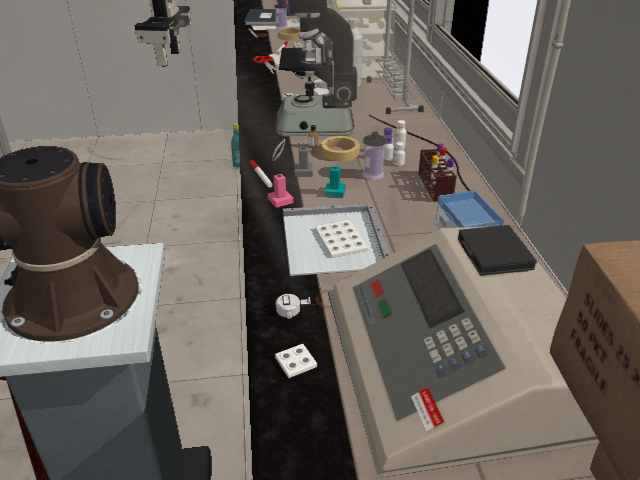

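Candidates for the push block (top view): grey (192,234), pink (243,260), turquoise (236,210). The grey one fits the description. Next I'll measure and confirm it in a crop.

Run:
```python
from h import *
L=lambda n:{k:(v.item() if v.ndim==0 else v) for k,v in np.load(n,allow_pickle=True).items()}
c=L("top0.npz"); save(c,"c1.png",(160,170,380,300),3.6)
P=cloud(c)
def blob(u0,v0,u1,v1,zlo,zhi):
    m=np.zeros((480,640),bool); m[v0:v1,u0:u1]=1; m&=(P[...,2]>zlo)&(P[...,2]<zhi)
    return m
for nm,b,zl,zh in [("handle",(175,220,210,250),.05,.08),("foot",(175,220,210,250),.010,.03),("turq",(220,195,250,222),.05,.08),("pink",(230,245,260,275),.05,.08),("small",(430,245,468,280),.006,.03)]:
    m=blob(*b,zl,zh); p=P[m]
    print(nm,len(p),np.nanmedian(p,0).round(4),(p[:,:2].max(0)-p[:,:2].min(0)).round(3), end=" ")
    r=cv2.minAreaRect((p[:,:2]*1000).astype(np.float32)); print(np.round(r[0],1),np.round(r[1],1),round(r[2],1))
# plate: white mask
im=c["pixels"].astype(int); 
print("cols",im[216,285:350:4].tolist(), im[250,300].tolist())
print("z row", (P[216,265:365:4,2]*1000).round(0))
m=blob(285,190,345,245,.0125,.022); r=cv2.minAreaRect((P[m][:,:2]*1000).astype(np.float32)); print("plate depth",m.sum(),r)
m=blob(262,178,365,270,.017,.026); p=P[m]; print("fence",m.sum(),p.min(0),p.max(0))
```

```text
handle 93 [0.472  0.422  0.0635] [0.023 0.022] [472.8 423.1] [21.7 22.7] 83.5
foot 193 [0.4639 0.4137 0.0156] [0.048 0.049] [472.1 422.7] [45.3 44.9] 83.0
turq 94 [0.5336 0.3111 0.0646] [0.024 0.024] [535.1 312.4] [22.4 22.3] 77.5
pink 91 [0.404  0.2903 0.0643] [0.025 0.025] [404.4 291.2] [22.8 21.7] 24.0
small 416 [ 0.3929 -0.2203  0.0104] [0.083 0.089] [ 397.1 -223.2] [86.2 84.1] 82.7
cols [[246, 249, 245], [246, 249, 245], [199, 207, 197], [253, 252, 248], [225, 224, 216], [240, 239, 228], [218, 216, 205], [189, 188, 181], [252, 252, 247], [186, 186, 180], [252, 252, 247], [252, 252, 247], [252, 251, 246], [253, 253, 248], [244, 247, 243], [244, 247, 243], [244, 247, 243]] [246, 249, 245]
z row [ 1. -2. 22.  4.  5.  9.  5.  5. 16. 15. 14. 16. 12. 14. 14. 17. 12. 14.
 16.  5.  1.  3.  7. -2. -2.]
plate depth 1153 ((512.4310913085938, 109.62631225585938), (145.00057983398438, 136.3494415283203), 87.01921081542969)
fence 1066 [0.40647348 0.00468086 0.01700685] [0.60581965 0.22489159 0.02583602]
```

View pics/c1.png

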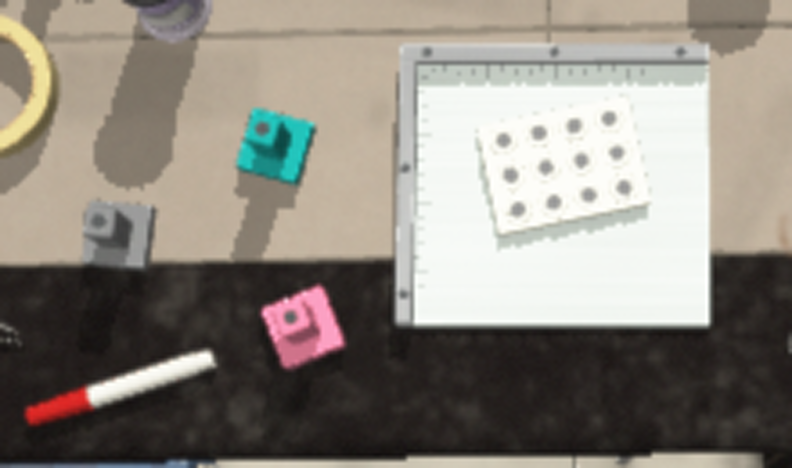

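Run:
```python
from h import *
L=lambda n:{k:(v.item() if v.ndim==0 else v) for k,v in np.load(n,allow_pickle=True).items()}
c=L("top0.npz"); P=cloud(c)
w=lambda pts,z:(onplane(c,np.array(pts)/3.6+[160,170]-.36,z)*1000).round(1)[:,:2]
pl=w([(477,130),(630,96),(650,206),(498,236)],.016); print("plate",pl.tolist(),pl.mean(0),[np.linalg.norm(pl[i]-pl[i-1]).round(1) for i in range(4)],[np.degrees(np.arctan2(*(pl[i]-pl[i-1])[::-1])).round(1) for i in range(4)])
f=w([(400,45),(709,44)],.020); print("fence outer top",f.tolist())
b=w([(709,326)],.006);print("board near right",b); print("near left fence",w([(396,326)],.02))
p=P.reshape(-1,3); p=p[np.isfinite(p[:,0])]
for nm,x0,x1,y0,y1 in[("machine",.35,.9,-.4,-.02),("behind",.62,.8,-.02,.35),("mugside",.5,.7,.33,.5),("left",.35,.6,.47,.7),("near board",.35,.4,-.1,.25)]:
    q=p[(p[:,0]>x0)&(p[:,0]<x1)&(p[:,1]>y0)&(p[:,1]<y1)&(p[:,2]>.03)]
    print(nm,len(q),*(np.percentile(q,[1,99],0).round(3).tolist() if len(q) else []))
```

```text
plate [[542.9, 168.6], [565.6, 59.8], [486.1, 47.2], [466.5, 154.2]] [515.275 107.45 ] [np.float64(77.7), np.float64(111.1), np.float64(80.5), np.float64(108.8)] [np.float64(10.7), np.float64(-78.2), np.float64(-171.0), np.float64(100.4)]
fence outer top [[604.9, 222.8], [601.5, 3.2]]
board near right [[401.8   7.4]]
near left fence [[403.5 225.4]]
machine 21413 [0.473, -0.4, 0.034] [0.8, -0.033, 0.307]
behind 2203 [0.681, -0.018, 0.031] [0.8, 0.345, 0.087]
mugside 655 [0.616, 0.363, 0.031] [0.699, 0.498, 0.116]
left 7613 [0.424, 0.569, 0.032] [0.598, 0.698, 0.416]
near board 2 [0.376, -0.094, 0.03] [0.39, -0.086, 0.031]
```

Confirmed: the grey block is at crop (105,235), world (0.4725, 0.423), with a 22 mm handle and 45 mm foot. The board is at about (0.503, 0.115) with yaw −0.8°. The plate is at (0.515, 0.107) with yaw +10.5°.

```bash
R='{"x":0.22,"y":0.906}'; python3 -m creep '[{"x":0.22,"y":0.906},{"x":0.22,"y":0.906},{"x":0.22,"y":0.906},{"x":0.22,"y":0.906},{"x":0.22,"y":0.906},{"x":0.22,"y":0.906},{"x":0.22,"y":0.906},{"x":0.22,"y":0.906},{"x":0.22,"y":0.906},{"x":0.22,"y":0.906}]' 50
```

```text
schema error: expected keys ax, ay, az, x, y, z, fingers
```

```bash
python3 -m creep '[{"x":1,"y":-0.24},{"x":1,"y":-0.24},{"x":1,"y":-0.24},{"x":1,"y":-0.24},{"x":1,"y":-0.24},{"x":1,"y":-0.24},{"x":1,"y":-0.24},{"x":1,"y":-0.24},{"x":1,"y":-0.24},{"x":1,"y":-0.24}]'
```

```text
schema error: expected keys ax, ay, az, x, y, z, fingers
```

```bash
python3 -m creep '[{"x":0.75,"y":-0.18},{"x":0.75,"y":-0.18},{"x":0.75,"y":-0.18},{"az":0.075},{"az":0.075},{"az":0.075},{"az":0.075},{"az":0.075},{"az":0.075},{"az":0.075}]'
```

```text
schema error: expected keys ax, ay, az, x, y, z, fingers
```

```bash
python3 -m creep '[{"az":0.075},{"az":0.075},{"az":0.075},{"az":0.075},{"az":0.075},{"az":0.03},{"z":0.8},{"z":0.8},{},{}]'
python3 - <<'E'
from h import *
print(ctrl.read_state()["q"])
c=cap("wrist"); save(c,"w1.png"); P=cloud(c); t=ctrl.read_state()
M=R.from_rotvec(t["eef_rot"]).as_matrix(); print(t["ee_pos"],"\n",M.round(3))
m=(P[...,2]>.055)&(P[...,2]<.075)&(abs(P[...,0]-.4725)<.03)&(abs(P[...,1]-.423)<.03)
p=P[m]; print(len(p)); 
if len(p): print(cv2.minAreaRect((p[:,:2]*1000).astype(np.float32)),np.median(p,0))
m=(P[...,2]>.01)&(P[...,2]<.022)&(abs(P[...,0]-.4725)<.04)&(abs(P[...,1]-.423)<.04); p=P[m]
if len(p): print(len(p),cv2.minAreaRect((p[:,:2]*1000).astype(np.float32)),np.median(p,0))
E
```

```text
[ 1.62310772e+00  3.59325027e-01  1.11638958e-02 -2.96401561e-04
 -1.22410359e+00 -2.88105116e-01]
[0.15764653 0.65597929 0.23383354] 
 [[ 0.972 -0.234 -0.   ]
 [-0.234 -0.972 -0.001]
 [ 0.     0.001 -1.   ]]
0schema error: expected keys ax, ay, az, x, y, z, fingers
```

View pics/w1.png

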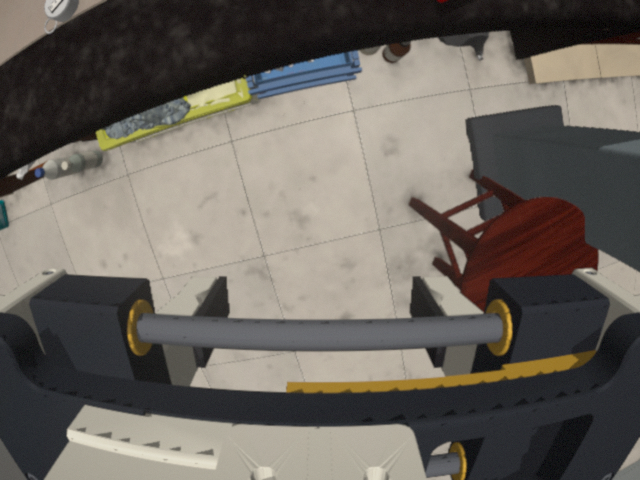

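All rows were refused because every key is required in each row. The wrist view therefore still shows the start pose, over the floor (no target in it).

```bash
python3 -m creep '[{"ax":0,"ay":0,"az":0,"x":0.22,"y":0.906,"z":0,"fingers":1},{"ax":0,"ay":0,"az":0,"x":0.22,"y":0.906,"z":0,"fingers":1},{"ax":0,"ay":0,"az":0,"x":0.22,"y":0.906,"z":0,"fingers":1},{"ax":0,"ay":0,"az":0,"x":0.22,"y":0.906,"z":0,"fingers":1},{"ax":0,"ay":0,"az":0,"x":0.22,"y":0.906,"z":0,"fingers":1},{"ax":0,"ay":0,"az":0,"x":0.22,"y":0.906,"z":0,"fingers":1},{"ax":0,"ay":0,"az":0,"x":0.22,"y":0.906,"z":0,"fingers":1},{"ax":0,"ay":0,"az":0,"x":0.22,"y":0.906,"z":0,"fingers":1},{"ax":0,"ay":0,"az":0,"x":0.22,"y":0.906,"z":0,"fingers":1},{"ax":0,"ay":0,"az":0,"x":0.22,"y":0.906,"z":0,"fingers":1}]' 50
```

```text
time_s: 0.98
ee_pos: [0.1583, 0.4218, 0.2343]
eef_rot: [3.119, -0.37, -0.0]
wrist_force: [-0.1, 0.5, 0.9]
grip_width: 0.0875
```

```bash
python3 -m creep '[{"ax":0,"ay":0,"az":0,"x":1,"y":-0.24,"z":0,"fingers":1},{"ax":0,"ay":0,"az":0,"x":1,"y":-0.24,"z":0,"fingers":1},{"ax":0,"ay":0,"az":0,"x":1,"y":-0.24,"z":0,"fingers":1},{"ax":0,"ay":0,"az":0,"x":1,"y":-0.24,"z":0,"fingers":1},{"ax":0,"ay":0,"az":0,"x":1,"y":-0.24,"z":0,"fingers":1},{"ax":0,"ay":0,"az":0,"x":1,"y":-0.24,"z":0,"fingers":1},{"ax":0,"ay":0,"az":0,"x":1,"y":-0.24,"z":0,"fingers":1},{"ax":0,"ay":0,"az":0,"x":1,"y":-0.24,"z":0,"fingers":1},{"ax":0,"ay":0,"az":0,"x":1,"y":-0.24,"z":0,"fingers":1},{"ax":0,"ay":0,"az":0,"x":1,"y":-0.24,"z":0,"fingers":1}]'
python3 -m creep '[{"ax":0,"ay":0,"az":0,"x":0.75,"y":-0.18,"z":0,"fingers":1},{"ax":0,"ay":0,"az":0,"x":0.75,"y":-0.18,"z":0,"fingers":1},{"ax":0,"ay":0,"az":0,"x":0.75,"y":-0.18,"z":0,"fingers":1},{"ax":0,"ay":0,"az":0.075,"x":0,"y":0,"z":0,"fingers":1},{"ax":0,"ay":0,"az":0.075,"x":0,"y":0,"z":0,"fingers":1},{"ax":0,"ay":0,"az":0.075,"x":0,"y":0,"z":0,"fingers":1},{"ax":0,"ay":0,"az":0.075,"x":0,"y":0,"z":0,"fingers":1},{"ax":0,"ay":0,"az":0.075,"x":0,"y":0,"z":0,"fingers":1},{"ax":0,"ay":0,"az":0.075,"x":0,"y":0,"z":0,"fingers":1},{"ax":0,"ay":0,"az":0.075,"x":0,"y":0,"z":0,"fingers":1}]'
```

```text
time_s: 1.82
ee_pos: [0.4166, 0.4228, 0.2343]
eef_rot: [3.119, -0.37, -0.0]
wrist_force: [-1.0, 1.0, 0.1]
grip_width: 0.0878
time_s: 2.65
ee_pos: [0.4731, 0.423, 0.2342]
eef_rot: [2.705, -1.597, -0.0]
wrist_force: [-0.6, 0.2, -0.0]
grip_width: 0.0878
```

```bash
python3 -m creep '[{"ax":0,"ay":0,"az":0.075,"x":0,"y":0,"z":0,"fingers":1},{"ax":0,"ay":0,"az":0.075,"x":0,"y":0,"z":0,"fingers":1},{"ax":0,"ay":0,"az":0.075,"x":0,"y":0,"z":0,"fingers":1},{"ax":0,"ay":0,"az":0.075,"x":0,"y":0,"z":0,"fingers":1},{"ax":0,"ay":0,"az":0.075,"x":0,"y":0,"z":0,"fingers":1},{"ax":0,"ay":0,"az":0.025,"x":0,"y":0,"z":0.8,"fingers":1},{"ax":0,"ay":0,"az":0,"x":0,"y":0,"z":0.8,"fingers":1},{"ax":0,"ay":0,"az":0,"x":0,"y":0,"z":0.8,"fingers":1},{"ax":0,"ay":0,"az":0,"x":0,"y":0,"z":0,"fingers":1},{"ax":0,"ay":0,"az":0,"x":0,"y":0,"z":0,"fingers":1}]'
python3 - <<'E'
from h import *
print(ctrl.read_state()["q"])
c=cap("wrist"); save(c,"w2.png"); P=cloud(c); t=ctrl.read_state()
M=R.from_rotvec(t["eef_rot"]).as_matrix(); print(t["ee_pos"],"\n",M.round(3))
for a,b in((.055,.075),(.01,.022)):
    m=(P[...,2]>a)&(P[...,2]<b)&(abs(P[...,0]-.4725)<.035)&(abs(P[...,1]-.423)<.035); p=P[m]
    if len(p): print(len(p),cv2.minAreaRect((p[:,:2]*1000).astype(np.float32)),np.median(p,0), np.argwhere(m).mean(0))
E
```

```text
time_s: 3.48
ee_pos: [0.4729, 0.4225, 0.1737]
eef_rot: [2.085, -2.347, 0.001]
wrist_force: [0.2, -0.5, 0.3]
grip_width: 0.0876
[ 1.03653044e+00  3.37003883e-01 -1.64361530e-01  9.45796187e-05
 -1.07217901e+00 -1.15447059e+00]
[0.47349593 0.42324374 0.17506697] 
 [[-0.117 -0.993  0.   ]
 [-0.993  0.117 -0.001]
 [ 0.    -0.    -1.   ]]
920 ((473.15020751953125, 422.52691650390625), (21.61309051513672, 21.63140869140625), 83.4048843383789) [0.47305584 0.42116191 0.0662169 ] [233.84891304 318.53913043]
1618 ((473.1097412109375, 422.7114562988281), (45.17182540893555, 44.38889694213867), 83.26329803466797) [0.47050367 0.41348726 0.01646193] [213.14894932 318.89060569]
```

View pics/w2.png

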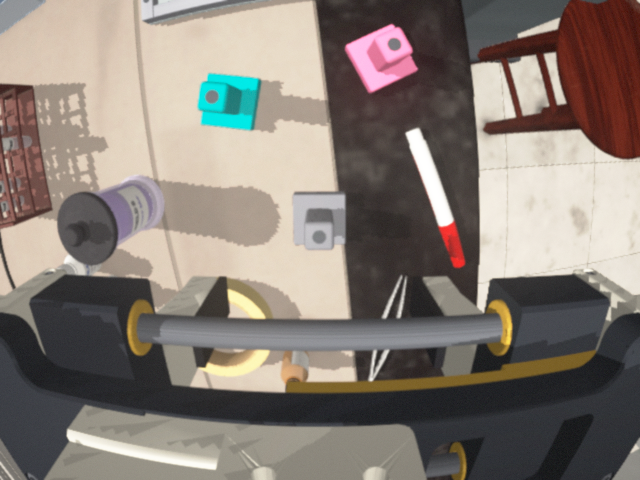

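The wrist view shows the grey block centred between the jaws (318,234) and aligned at −6.7°. The pink block is at (395,45) and the turquoise at (213,97), both clear. I'll descend and grip.

```bash
python3 -m creep '[{"ax":0,"ay":0,"az":0,"x":0,"y":0,"z":0.8,"fingers":1},{"ax":0,"ay":0,"az":0,"x":0,"y":0,"z":0.8,"fingers":1},{"ax":0,"ay":0,"az":0,"x":0,"y":0,"z":0.8,"fingers":1},{"ax":0,"ay":0,"az":0,"x":0,"y":0,"z":0.8,"fingers":1},{"ax":0,"ay":0,"az":0,"x":0,"y":0,"z":0.8,"fingers":1},{"ax":0,"ay":0,"az":0,"x":0,"y":0,"z":0.8,"fingers":1},{"ax":0,"ay":0,"az":0,"x":0,"y":0,"z":0.8,"fingers":1},{"ax":0,"ay":0,"az":0,"x":0,"y":0,"z":0,"fingers":1},{"ax":0,"ay":0,"az":0,"x":0,"y":0,"z":0,"fingers":0},{"ax":0,"ay":0,"az":0,"x":0,"y":0,"z":0,"fingers":-0.6}]' 50
python3 -m creep '[{"ax":0,"ay":0,"az":0,"x":0,"y":0,"z":0,"fingers":-1},{"ax":0,"ay":0,"az":0,"x":0,"y":0,"z":0,"fingers":-1},{"ax":0,"ay":0,"az":0,"x":0,"y":0,"z":0,"fingers":-1},{"ax":0,"ay":0,"az":0,"x":0,"y":0,"z":0,"fingers":-1},{"ax":0,"ay":0,"az":0,"x":0,"y":0,"z":0,"fingers":-1},{"ax":0,"ay":0,"az":0,"x":0,"y":0,"z":0,"fingers":-1},{"ax":0,"ay":0,"az":0,"x":0,"y":0,"z":0,"fingers":-1},{"ax":0,"ay":0,"az":0,"x":0,"y":0,"z":0,"fingers":-1},{"ax":0,"ay":0,"az":0,"x":0,"y":0,"z":0,"fingers":-1},{"ax":0,"ay":0,"az":0,"x":0,"y":0,"z":0,"fingers":-1}]' 50
```

```text
time_s: 4.37
ee_pos: [0.4741, 0.4243, 0.0365]
eef_rot: [-2.086, 2.346, 0.0]
wrist_force: [0.6, -0.7, 0.5]
grip_width: 0.0792
time_s: 5.2
ee_pos: [0.4732, 0.4231, 0.0345]
eef_rot: [2.086, -2.348, 0.0]
wrist_force: [-0.2, 0.4, 0.4]
grip_width: 0.0219
```

```bash
python3 -m creep '[{"ax":0,"ay":0,"az":0,"x":0,"y":0,"z":-0.8,"fingers":-1},{"ax":0,"ay":0,"az":0,"x":0,"y":0,"z":-0.8,"fingers":-1},{"ax":0,"ay":0,"az":0,"x":0,"y":0,"z":-0.8,"fingers":-1},{"ax":0,"ay":0,"az":0,"x":0,"y":0,"z":-0.8,"fingers":-1},{"ax":0,"ay":0,"az":0,"x":0,"y":0,"z":-0.8,"fingers":-1},{"ax":0,"ay":0,"az":0,"x":0.95,"y":0,"z":0,"fingers":-1},{"ax":0,"ay":0,"az":0,"x":0.95,"y":0,"z":0,"fingers":-1},{"ax":0,"ay":0,"az":0,"x":0.95,"y":0,"z":0,"fingers":-1},{"ax":0,"ay":0,"az":0,"x":0.95,"y":0,"z":0,"fingers":-1},{"ax":0,"ay":0,"az":0,"x":0.95,"y":0,"z":0,"fingers":-1}]'
python3 -m creep '[{"ax":0,"ay":0,"az":0,"x":0.92,"y":0,"z":0,"fingers":-1},{"ax":0,"ay":0,"az":0,"x":0.92,"y":0,"z":0,"fingers":-1},{"ax":0,"ay":0,"az":0,"x":0.92,"y":0,"z":0,"fingers":-1},{"ax":0,"ay":0,"az":0,"x":0.92,"y":0,"z":0,"fingers":-1},{"ax":0,"ay":0,"az":0,"x":0.92,"y":0,"z":0,"fingers":-1},{"ax":0,"ay":0,"az":0,"x":0.92,"y":0,"z":0,"fingers":-1},{"ax":0,"ay":0,"az":0,"x":0.92,"y":0,"z":0,"fingers":-1},{"ax":0,"ay":0,"az":0,"x":0.92,"y":0.1,"z":0,"fingers":-1},{"ax":0,"ay":0,"az":-0.065,"x":0,"y":0,"z":0,"fingers":-1},{"ax":0,"ay":0,"az":0,"x":0,"y":0,"z":0,"fingers":-1}]'
python3 - <<'E'
from h import *
c=cap("wrist"); save(c,"w3.png"); t=ctrl.read_state(); save_npz(c,"w3.npz")
print(t["ee_pos"],"\n",R.from_rotvec(t["eef_rot"]).as_matrix().round(3),t["wrist_force"])
E
```

```text
time_s: 6.03
ee_pos: [0.4587, 0.3039, 0.1343]
eef_rot: [2.086, -2.348, -0.0]
wrist_force: [-0.8, -0.3, -1.2]
grip_width: 0.0219
time_s: 6.87
ee_pos: [0.4347, 0.1216, 0.1346]
eef_rot: [-2.207, 2.236, 0.0]
wrist_force: [-0.1, 0.1, -0.6]
grip_width: 0.0218
[0.43512533 0.122476   0.13473401] 
 [[-0.018 -1.     0.   ]
 [-1.     0.018  0.   ]
 [-0.    -0.    -1.   ]] [-0.20491796  0.68498472 -1.04136225]
```

View pics/w3.png

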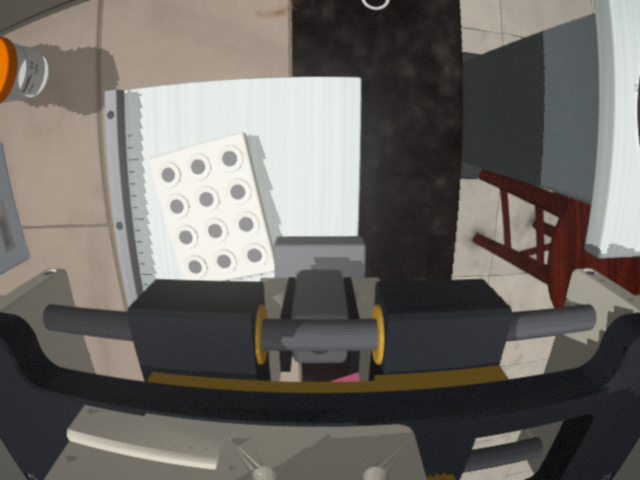

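The wrist view shows the plate with corners (151,158), (246,133) and (272,275), and the foot's front face at x≈275–365. The far fence is the strip at left (110,90)–(133,290).

Run:
```python
from h import *
c={k:(v.item() if v.ndim==0 else v) for k,v in np.load("w3.npz",allow_pickle=True).items()}
w=lambda p,z:(onplane(c,p,z)*1000).round(1)[:,:2].tolist()
print("plate",w([(151,158),(246,133),(273,274)],.016))
print("fence inner top",w([(124,92),(144,280)],.020)); print("board near edge/right corner",w([(360,78),(359,230)],.006))
P=cloud(c); m=(P[...,2]>.013)&(P[...,2]<.020); m[:,:140]=0;m[290:]=0;m[:120]=0;m[:,300:]=0
p=P[m]; print(len(p),cv2.minAreaRect((p[:,:2]*1000).astype(np.float32)))
```

```text
plate [[563.9, 61.2], [486.7, 47.1], [471.4, 156.5]]
fence inner top [[583.1, 7.2], [582.8, 161.6]]
board near edge/right corner [[403.0, 7.2], [403.3, 124.2]]
13211 ((538.4816284179688, 109.95407104492188), (125.84246826171875, 111.23710632324219), 8.642106056213379)
```

```bash
python3 -m creep '[{"ax":0,"ay":0,"az":0,"x":0,"y":0,"z":0.7,"fingers":-1},{"ax":0,"ay":0,"az":0,"x":0,"y":0,"z":0.7,"fingers":-1},{"ax":0,"ay":0,"az":0,"x":0,"y":0,"z":0.7,"fingers":-1},{"ax":0,"ay":0,"az":0,"x":0,"y":0,"z":0.6,"fingers":-1},{"ax":0,"ay":0,"az":0,"x":0,"y":0,"z":0.5,"fingers":-1},{"ax":0,"ay":0,"az":0,"x":0,"y":0,"z":0.3,"fingers":-1},{"ax":0,"ay":0,"az":0,"x":0,"y":0,"z":0.2,"fingers":-1},{"ax":0,"ay":0,"az":0,"x":0,"y":0,"z":0,"fingers":-1},{"ax":0,"ay":0,"az":0,"x":0,"y":0,"z":0,"fingers":-1},{"ax":0,"ay":0,"az":0,"x":0,"y":0,"z":0,"fingers":-1}]'
```

```text
time_s: 7.75
ee_pos: [0.4355, 0.1232, 0.0426]
eef_rot: [-2.203, 2.238, -0.0]
wrist_force: [-0.2, 0.2, -0.9]
grip_width: 0.0218
```

```bash
python3 -m creep '[{"ax":0,"ay":0,"az":0,"x":0,"y":-0.2,"z":0,"fingers":-1},{"ax":0,"ay":0,"az":0,"x":0,"y":-0.2,"z":0,"fingers":-1},{"ax":0,"ay":0,"az":0,"x":0,"y":-0.15,"z":0,"fingers":-1},{"ax":0,"ay":0,"az":0,"x":0,"y":-0.15,"z":0,"fingers":-1},{"ax":0,"ay":0,"az":0,"x":0,"y":-0.15,"z":0,"fingers":-1},{"ax":0,"ay":0,"az":0,"x":0,"y":-0.15,"z":0,"fingers":-1},{"ax":0,"ay":0,"az":0,"x":0,"y":-0.15,"z":0,"fingers":-1},{"ax":0,"ay":0,"az":0,"x":0,"y":-0.15,"z":0,"fingers":-1},{"ax":0,"ay":0,"az":0,"x":0,"y":-0.15,"z":0,"fingers":-1},{"ax":0,"ay":0,"az":0,"x":0,"y":-0.15,"z":0,"fingers":-1}]'
python3 - <<'E'
from h import *
c=cap("wrist"); save(c,"w4.png"); print(ctrl.read_state()["ee_pos"])
E
```

```text
time_s: 8.58
ee_pos: [0.4752, 0.1219, 0.042]
eef_rot: [2.203, -2.239, -0.0]
wrist_force: [-2.8, 0.4, 0.0]
grip_width: 0.0217
[0.47591918 0.12211385 0.04202014]
```

View pics/w4.png

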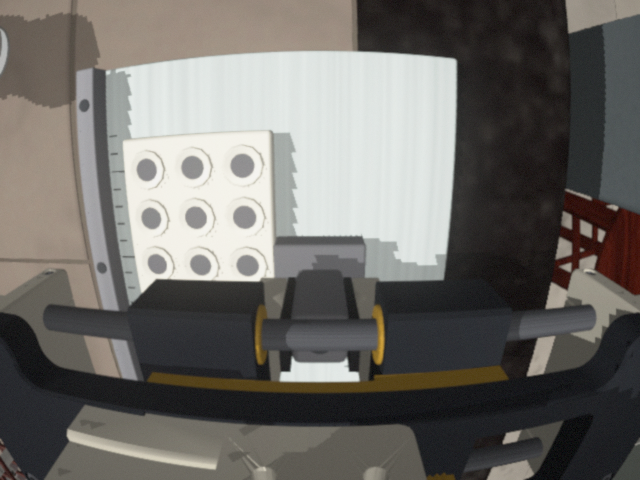

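The plate is square and flush against the foot (its edge at column 272). About 12 mm remains to the far fence.

```bash
python3 -m creep '[{"ax":0,"ay":0,"az":0,"x":0,"y":-0.1,"z":0,"fingers":-1},{"ax":0,"ay":0,"az":0,"x":0,"y":-0.1,"z":0,"fingers":-1},{"ax":0,"ay":0,"az":0,"x":0,"y":-0.1,"z":0,"fingers":-1},{"ax":0,"ay":0,"az":0,"x":0,"y":-0.1,"z":0,"fingers":-1},{"ax":0,"ay":0,"az":0,"x":0,"y":-0.06,"z":0,"fingers":-1},{"ax":0,"ay":0,"az":0,"x":0,"y":-0.02,"z":0,"fingers":-1},{"ax":0,"ay":0,"az":0,"x":0,"y":0,"z":0,"fingers":-1},{"ax":0,"ay":0,"az":0,"x":0,"y":0,"z":0,"fingers":-1},{"ax":0,"ay":0,"az":0,"x":0,"y":0,"z":0,"fingers":-1},{"ax":0,"ay":0,"az":0,"x":0,"y":0,"z":0,"fingers":-1}]'
```

```text
time_s: 9.47
ee_pos: [0.4873, 0.1221, 0.0422]
eef_rot: [-2.204, 2.238, -0.0]
wrist_force: [0.6, -0.8, -0.9]
grip_width: 0.0219
```

Not at the fence yet; I'll go on in small steps.

```bash
python3 -m creep '[{"ax":0,"ay":0,"az":0,"x":0,"y":-0.03,"z":0,"fingers":-1},{"ax":0,"ay":0,"az":0,"x":0,"y":-0.03,"z":0,"fingers":-1},{"ax":0,"ay":0,"az":0,"x":0,"y":-0.03,"z":0,"fingers":-1},{"ax":0,"ay":0,"az":0,"x":0,"y":0,"z":0,"fingers":-1},{"ax":0,"ay":0,"az":0,"x":0,"y":0,"z":0,"fingers":-1},{"ax":0,"ay":0,"az":0,"x":0,"y":0,"z":0,"fingers":-1},{"ax":0,"ay":0,"az":0,"x":0,"y":0,"z":0,"fingers":-1},{"ax":0,"ay":0,"az":0,"x":0,"y":0,"z":0,"fingers":-1},{"ax":0,"ay":0,"az":0,"x":0,"y":0,"z":0,"fingers":-1},{"ax":0,"ay":0,"az":0,"x":0,"y":0,"z":0,"fingers":-1}]'
```

```text
time_s: 10.3
ee_pos: [0.4893, 0.1218, 0.042]
eef_rot: [2.204, -2.239, -0.0]
wrist_force: [-0.6, -0.4, -1.6]
grip_width: 0.0213
```

```bash
python3 -m creep '[{"ax":0,"ay":0,"az":0,"x":0,"y":-0.03,"z":0,"fingers":-1},{"ax":0,"ay":0,"az":0,"x":0,"y":-0.03,"z":0,"fingers":-1},{"ax":0,"ay":0,"az":0,"x":0,"y":0,"z":0,"fingers":-1},{"ax":0,"ay":0,"az":0,"x":0,"y":0,"z":0,"fingers":-1},{"ax":0,"ay":0,"az":0,"x":0,"y":0,"z":0,"fingers":-1},{"ax":0,"ay":0,"az":0,"x":0,"y":0,"z":0,"fingers":-1},{"ax":0,"ay":0,"az":0,"x":0,"y":0,"z":0,"fingers":-1},{"ax":0,"ay":0,"az":0,"x":0,"y":0,"z":0,"fingers":-1},{"ax":0,"ay":0,"az":0,"x":0,"y":0,"z":0,"fingers":-1},{"ax":0,"ay":0,"az":0,"x":0,"y":0,"z":0,"fingers":-1}]'
python3 - <<'E'
from h import *
c=cap("wrist"); save(c,"w5.png",(60,40,380,290),2.4); print(ctrl.read_state()["ee_pos"],ctrl.read_state()["wrist_force"])
E
```

```text
time_s: 11.13
ee_pos: [0.4899, 0.1215, 0.0418]
eef_rot: [2.202, -2.238, -0.001]
wrist_force: [-5.6, -0.4, 1.0]
grip_width: 0.0218
[0.489935   0.12146126 0.04180586] [-4.46767732  0.36064019  1.16051411]
```

View pics/w5.png

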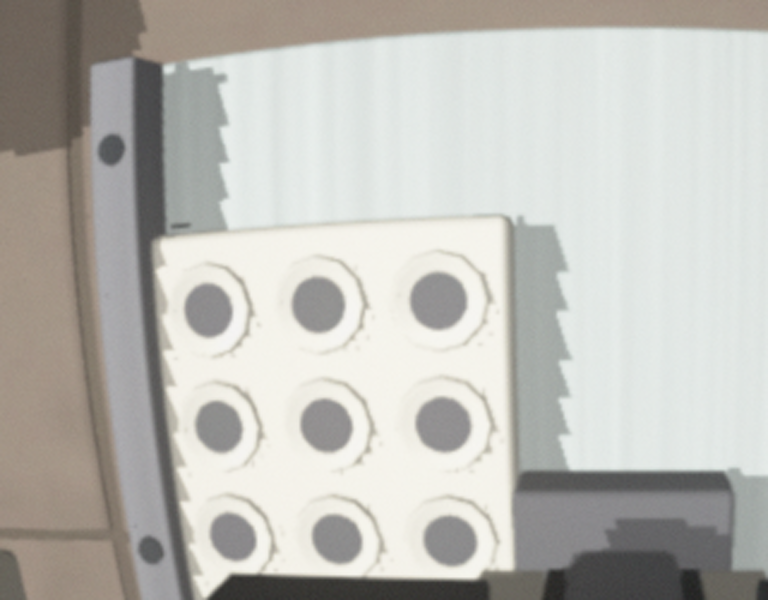

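```bash
python3 -m creep '[{"ax":0,"ay":0,"az":0,"x":0,"y":0.15,"z":0,"fingers":-1},{"ax":0,"ay":0,"az":0,"x":0,"y":0.25,"z":0,"fingers":-1},{"ax":0,"ay":0,"az":0,"x":0,"y":0,"z":-0.4,"fingers":-1},{"ax":0,"ay":0,"az":0,"x":0,"y":0,"z":-0.8,"fingers":-1},{"ax":0,"ay":0,"az":0,"x":0,"y":0,"z":-0.8,"fingers":-1},{"ax":0,"ay":0,"az":0,"x":0.4,"y":0,"z":0,"fingers":-1},{"ax":0,"ay":0,"az":0,"x":0.8,"y":0,"z":0,"fingers":-1},{"ax":0,"ay":0,"az":0,"x":0.8,"y":0,"z":0,"fingers":-1},{"ax":0,"ay":0,"az":0,"x":0.5,"y":0,"z":0,"fingers":-1},{"ax":0,"ay":0,"az":0,"x":0,"y":0,"z":0,"fingers":-1}]'
python3 - <<'E'
from h import *
c=cap("wrist"); save(c,"w6.png"); t=cap("top"); save(t,"t6.png",(260,170,460,320),3.8);save_npz(t,"t6.npz")
s=ctrl.read_state();print(s["ee_pos"],s["wrist_force"])
T={k:(v.item() if v.ndim==0 else v) for k,v in np.load("top0.npz",allow_pickle=True).items()}
P=cloud(T); p=P[np.isfinite(P[...,0])]
for a,b in((.07,.1),(.1,.13),(.13,.17),(.17,.25),(.25,.35)):
    q=p[(p[:,0]>.42)&(p[:,0]<.72)&(p[:,1]<0)&(p[:,1]>-.3)&(p[:,2]>a)&(p[:,2]<b)]; print(a,len(q),q[:,0].min() if len(q) else 0,np.sort(q[:,1])[-8:].round(3) if len(q) else 0)
E
```

```text
time_s: 12.02
ee_pos: [0.4793, 0.0577, 0.0919]
eef_rot: [2.202, -2.241, -0.0]
wrist_force: [-0.6, -0.1, -1.1]
grip_width: 0.0221
[0.48003472 0.0592844  0.09204475] [-0.70244602 -0.56523758 -1.22252852]
0.07 2419 0.49691866484698155 [-0.077 -0.077 -0.077 -0.046 -0.045 -0.035 -0.028 -0.003]
0.1 2224 0.5463350701221455 [-0.077 -0.077 -0.077 -0.077 -0.077 -0.077 -0.077 -0.076]
0.13 4108 0.5981911630253187 [-0.078 -0.078 -0.078 -0.078 -0.077 -0.077 -0.077 -0.077]
0.17 305 0.6688877835132788 [-0.123 -0.123 -0.123 -0.123 -0.123 -0.123 -0.122 -0.12 ]
0.25 0 0 0
```

View pics/t6.png

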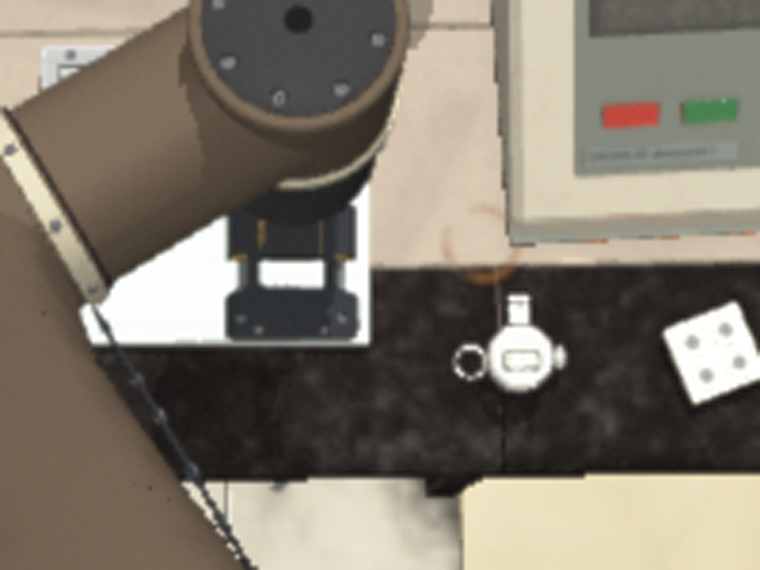

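The machine's face is at y<−0.077, so there is ample room for the gripper body. Next I'll work out the plate's −y edge from the last wrist view.

Run:
```python
from h import *
c=cap("wrist"); H=np.array(c["hand_eye"])
T=np.eye(4);T[:3,:3]=R.from_rotvec([2.202,-2.238,-.001]).as_matrix();T[:3,3]=[.4899,.1215,.0418]; c["M"]=T@H
k=lambda p,z:(onplane(c,np.array(p)/2.4+[60,40],z)*1000).round(1)[:,:2].tolist()
print(k([(155,240),(512,215)],.016), k([(165,65)],.006),"fence base; foot", k([(515,495),(733,495)],.0235))
```

```text
[[588.9, 44.1], [510.2, 44.7]] [[590.2, 4.1]] fence base; foot [[510.9, 99.9], [467.2, 100.6]]
```

```bash
python3 -m creep '[{"ax":0,"ay":0,"az":0,"x":0.8,"y":0,"z":0,"fingers":-1},{"ax":0,"ay":0,"az":0,"x":0.8,"y":-0.4,"z":0,"fingers":-1},{"ax":0,"ay":0,"az":0,"x":0.2,"y":-0.8,"z":0,"fingers":-1},{"ax":0,"ay":0,"az":0,"x":0,"y":-0.8,"z":0,"fingers":-1},{"ax":0,"ay":0,"az":0,"x":0,"y":-0.6,"z":0,"fingers":-1},{"ax":0,"ay":0,"az":0,"x":0,"y":-0.2,"z":0.3,"fingers":-1},{"ax":0,"ay":0,"az":0,"x":0,"y":0,"z":0.6,"fingers":-1},{"ax":0,"ay":0,"az":0,"x":0,"y":0,"z":0.6,"fingers":-1},{"ax":0,"ay":0,"az":0,"x":0,"y":0,"z":0.4,"fingers":-1},{"ax":0,"ay":0,"az":0,"x":0,"y":0,"z":0.1,"fingers":-1}]'
python3 - <<'E'
from rig import ctrl
s=ctrl.read_state();print(s["ee_pos"],s["wrist_force"])
E
```

```text
time_s: 13.0
ee_pos: [0.5477, 0.0136, 0.0405]
eef_rot: [2.202, -2.236, -0.002]
wrist_force: [-8.2, 2.0, 15.4]
grip_width: 0.0217
[0.54768209 0.01358891 0.04047269] [-8.20052005  1.99731988 15.44175812]
```

```bash
python3 -m creep '[{"ax":0,"ay":0,"az":0,"x":0,"y":0,"z":-0.06,"fingers":-1},{"ax":0,"ay":0,"az":0,"x":0,"y":0,"z":0,"fingers":-1},{"ax":0,"ay":0,"az":0,"x":0,"y":0,"z":0,"fingers":-1},{"ax":0,"ay":0,"az":0,"x":0,"y":0,"z":0,"fingers":-1},{"ax":0,"ay":0,"az":0,"x":0,"y":0,"z":0,"fingers":-1},{"ax":0,"ay":0,"az":0,"x":0,"y":0,"z":0,"fingers":-1},{"ax":0,"ay":0,"az":0,"x":0,"y":0,"z":0,"fingers":-1},{"ax":0,"ay":0,"az":0,"x":0,"y":0,"z":0,"fingers":-1},{"ax":0,"ay":0,"az":0,"x":0,"y":0,"z":0,"fingers":-1},{"ax":0,"ay":0,"az":0,"x":0,"y":0,"z":0,"fingers":-1}]'
python3 - <<'E'
from h import *
c=cap("wrist"); save(c,"w7.png"); s=ctrl.read_state();print(s["ee_pos"],s["wrist_force"])
E
```

```text
time_s: 13.83
ee_pos: [0.5491, 0.0134, 0.0436]
eef_rot: [-2.204, 2.239, -0.0]
wrist_force: [-0.1, -1.7, -1.6]
grip_width: 0.022
[0.54911158 0.0134147  0.0435591 ] [-0.79540288  0.51058868 -1.41645591]
```

View pics/w7.png

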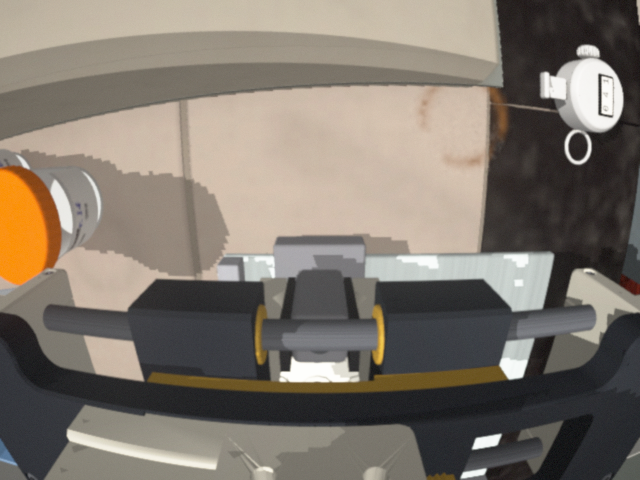

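The block sits in the grip as before, 3 mm clear of the base. The brief force was only a touch on the board during descent. Now I'll push +y.

```bash
python3 -m creep '[{"ax":0,"ay":0,"az":0,"x":-0.15,"y":0,"z":0,"fingers":-1},{"ax":0,"ay":0,"az":0,"x":-0.15,"y":0,"z":0,"fingers":-1},{"ax":0,"ay":0,"az":0,"x":-0.15,"y":0,"z":0,"fingers":-1},{"ax":0,"ay":0,"az":0,"x":-0.15,"y":0,"z":0,"fingers":-1},{"ax":0,"ay":0,"az":0,"x":-0.15,"y":0,"z":0,"fingers":-1},{"ax":0,"ay":0,"az":0,"x":-0.15,"y":0,"z":0,"fingers":-1},{"ax":0,"ay":0,"az":0,"x":-0.15,"y":0,"z":0,"fingers":-1},{"ax":0,"ay":0,"az":0,"x":-0.15,"y":0,"z":0,"fingers":-1},{"ax":0,"ay":0,"az":0,"x":-0.15,"y":0,"z":0,"fingers":-1},{"ax":0,"ay":0,"az":0,"x":-0.15,"y":0,"z":0,"fingers":-1}]'
python3 -m creep '[{"ax":0,"ay":0,"az":0,"x":-0.15,"y":0,"z":0,"fingers":-1},{"ax":0,"ay":0,"az":0,"x":-0.15,"y":0,"z":0,"fingers":-1},{"ax":0,"ay":0,"az":0,"x":-0.15,"y":0,"z":0,"fingers":-1},{"ax":0,"ay":0,"az":0,"x":-0.15,"y":0,"z":0,"fingers":-1},{"ax":0,"ay":0,"az":0,"x":-0.15,"y":0,"z":0,"fingers":-1},{"ax":0,"ay":0,"az":0,"x":-0.1,"y":0,"z":0,"fingers":-1},{"ax":0,"ay":0,"az":0,"x":-0.1,"y":0,"z":0,"fingers":-1},{"ax":0,"ay":0,"az":0,"x":-0.05,"y":0,"z":0,"fingers":-1},{"ax":0,"ay":0,"az":0,"x":0,"y":0,"z":0,"fingers":-1},{"ax":0,"ay":0,"az":0,"x":0,"y":0,"z":0,"fingers":-1}]'
```

```text
time_s: 14.72
ee_pos: [0.5497, 0.0513, 0.0436]
eef_rot: [2.204, -2.239, -0.0]
wrist_force: [0.9, -2.5, -0.7]
grip_width: 0.0213
time_s: 15.55
ee_pos: [0.5503, 0.0763, 0.0436]
eef_rot: [-2.203, 2.239, 0.0]
wrist_force: [1.1, -0.4, -1.5]
grip_width: 0.0217
```

```bash
python3 -m creep '[{"ax":0,"ay":0,"az":0,"x":-0.03,"y":0,"z":0,"fingers":-1},{"ax":0,"ay":0,"az":0,"x":-0.03,"y":0,"z":0,"fingers":-1},{"ax":0,"ay":0,"az":0,"x":-0.03,"y":0,"z":0,"fingers":-1},{"ax":0,"ay":0,"az":0,"x":0,"y":0,"z":0,"fingers":-1},{"ax":0,"ay":0,"az":0,"x":0,"y":0,"z":0,"fingers":-1},{"ax":0,"ay":0,"az":0,"x":0,"y":0,"z":0,"fingers":-1},{"ax":0,"ay":0,"az":0,"x":0,"y":0,"z":0,"fingers":-1},{"ax":0,"ay":0,"az":0,"x":0,"y":0,"z":0,"fingers":-1},{"ax":0,"ay":0,"az":0,"x":0,"y":0,"z":0,"fingers":-1},{"ax":0,"ay":0,"az":0,"x":0,"y":0,"z":0,"fingers":-1}]'
```

```text
time_s: 16.38
ee_pos: [0.5501, 0.0781, 0.0436]
eef_rot: [2.204, -2.239, -0.0]
wrist_force: [-0.1, -1.4, -0.1]
grip_width: 0.0219
```

```bash
python3 -m creep '[{"ax":0,"ay":0,"az":0,"x":-0.03,"y":0,"z":0,"fingers":-1},{"ax":0,"ay":0,"az":0,"x":-0.03,"y":0,"z":0,"fingers":-1},{"ax":0,"ay":0,"az":0,"x":0,"y":0,"z":0,"fingers":-1},{"ax":0,"ay":0,"az":0,"x":0,"y":0,"z":0,"fingers":-1},{"ax":0,"ay":0,"az":0,"x":0,"y":0,"z":0,"fingers":-1},{"ax":0,"ay":0,"az":0,"x":0,"y":0,"z":0,"fingers":-1},{"ax":0,"ay":0,"az":0,"x":0,"y":0,"z":0,"fingers":-1},{"ax":0,"ay":0,"az":0,"x":0,"y":0,"z":0,"fingers":-1},{"ax":0,"ay":0,"az":0,"x":0,"y":0,"z":0,"fingers":-1},{"ax":0,"ay":0,"az":0,"x":0,"y":0,"z":0,"fingers":-1}]'
```

```text
time_s: 17.22
ee_pos: [0.55, 0.0793, 0.0436]
eef_rot: [2.203, -2.239, 0.0]
wrist_force: [-0.4, -5.1, 0.6]
grip_width: 0.0214
```

```bash
python3 -m creep '[{"ax":0,"ay":0,"az":0,"x":-0.03,"y":0,"z":0,"fingers":-1},{"ax":0,"ay":0,"az":0,"x":0,"y":0,"z":0,"fingers":-1},{"ax":0,"ay":0,"az":0,"x":0,"y":0,"z":0,"fingers":-1},{"ax":0,"ay":0,"az":0,"x":0,"y":0,"z":0,"fingers":-1},{"ax":0,"ay":0,"az":0,"x":0,"y":0,"z":0,"fingers":-1},{"ax":0,"ay":0,"az":0,"x":0,"y":0,"z":0,"fingers":-1},{"ax":0,"ay":0,"az":0,"x":0,"y":0,"z":0,"fingers":-1},{"ax":0,"ay":0,"az":0,"x":0,"y":0,"z":0,"fingers":-1},{"ax":0,"ay":0,"az":0,"x":0,"y":0,"z":0,"fingers":-1},{"ax":0,"ay":0,"az":0,"x":0,"y":0,"z":0,"fingers":-1}]'
```

```text
time_s: 18.05
ee_pos: [0.5498, 0.0794, 0.0436]
eef_rot: [2.202, -2.238, 0.0]
wrist_force: [0.6, -7.6, 1.9]
grip_width: 0.0215
```

The plate is solid against the left fence (7.6 N). I'll go round to the −x side for a last seating push.

```bash
python3 -m creep '[{"ax":0,"ay":0,"az":0,"x":0.15,"y":0,"z":0,"fingers":-1},{"ax":0,"ay":0,"az":0,"x":0.33,"y":0,"z":0,"fingers":-1},{"ax":0,"ay":0,"az":0,"x":0,"y":0,"z":-0.4,"fingers":-1},{"ax":0,"ay":0,"az":0,"x":0,"y":0,"z":-0.8,"fingers":-1},{"ax":0,"ay":0,"az":0,"x":0,"y":0,"z":-0.8,"fingers":-1},{"ax":0,"ay":0,"az":0,"x":0,"y":0.5,"z":0,"fingers":-1},{"ax":0,"ay":0,"az":0,"x":0,"y":0.8,"z":0,"fingers":-1},{"ax":0,"ay":0,"az":0,"x":0,"y":0.8,"z":0,"fingers":-1},{"ax":0,"ay":0,"az":0,"x":-0.5,"y":0.8,"z":0,"fingers":-1},{"ax":0,"ay":0,"az":0,"x":-0.8,"y":0.1,"z":0,"fingers":-1}]'
python3 -m creep '[{"ax":0,"ay":0,"az":0,"x":-0.8,"y":0,"z":0,"fingers":-1},{"ax":0,"ay":0,"az":0,"x":-0.8,"y":0,"z":0,"fingers":-1},{"ax":0,"ay":0,"az":0,"x":-0.6,"y":0,"z":0,"fingers":-1},{"ax":0,"ay":0,"az":0,"x":-0.1,"y":0,"z":0.2,"fingers":-1},{"ax":0,"ay":0,"az":0,"x":0,"y":0,"z":0.5,"fingers":-1},{"ax":0,"ay":0,"az":0,"x":0,"y":0,"z":0.5,"fingers":-1},{"ax":0,"ay":0,"az":0,"x":0,"y":0,"z":0.4,"fingers":-1},{"ax":0,"ay":0,"az":0,"x":0,"y":0,"z":0.2,"fingers":-1},{"ax":0,"ay":0,"az":0,"x":0,"y":0,"z":0.15,"fingers":-1},{"ax":0,"ay":0,"az":0,"x":0,"y":0,"z":0,"fingers":-1}]'
python3 - <<'E'
from rig import ctrl
s=ctrl.read_state();print(s["ee_pos"],s["wrist_force"])
E
```

```text
time_s: 18.88
ee_pos: [0.4722, 0.1008, 0.0941]
eef_rot: [2.201, -2.241, -0.002]
wrist_force: [-0.3, 0.6, -2.4]
grip_width: 0.0215
time_s: 19.72
ee_pos: [0.4762, 0.1592, 0.0442]
eef_rot: [2.202, -2.239, -0.0]
wrist_force: [-0.5, 0.4, -1.0]
grip_width: 0.0214
[0.47618406 0.15915394 0.04415995] [-0.50202563  0.38036077 -0.95692971]
```

Contact is expected near x≈0.489–0.490, about 13.5 mm on.

```bash
python3 -m creep '[{"ax":0,"ay":0,"az":0,"x":0,"y":-0.1,"z":0,"fingers":-1},{"ax":0,"ay":0,"az":0,"x":0,"y":-0.1,"z":0,"fingers":-1},{"ax":0,"ay":0,"az":0,"x":0,"y":-0.1,"z":0,"fingers":-1},{"ax":0,"ay":0,"az":0,"x":0,"y":-0.1,"z":0,"fingers":-1},{"ax":0,"ay":0,"az":0,"x":0,"y":-0.05,"z":0,"fingers":-1},{"ax":0,"ay":0,"az":0,"x":0,"y":-0.05,"z":0,"fingers":-1},{"ax":0,"ay":0,"az":0,"x":0,"y":-0.03,"z":0,"fingers":-1},{"ax":0,"ay":0,"az":0,"x":0,"y":-0.03,"z":0,"fingers":-1},{"ax":0,"ay":0,"az":0,"x":0,"y":0,"z":0,"fingers":-1},{"ax":0,"ay":0,"az":0,"x":0,"y":0,"z":0,"fingers":-1}]'
```

```text
time_s: 20.55
ee_pos: [0.49, 0.1592, 0.0447]
eef_rot: [2.203, -2.239, -0.0]
wrist_force: [-2.3, 0.4, -0.9]
grip_width: 0.0221
```

```bash
python3 -m creep '[{"ax":0,"ay":0,"az":0,"x":0,"y":-0.03,"z":0,"fingers":-1},{"ax":0,"ay":0,"az":0,"x":0,"y":0,"z":0,"fingers":-1},{"ax":0,"ay":0,"az":0,"x":0,"y":0,"z":0,"fingers":-1},{"ax":0,"ay":0,"az":0,"x":0,"y":0,"z":0,"fingers":-1},{"ax":0,"ay":0,"az":0,"x":0,"y":0,"z":0,"fingers":-1},{"ax":0,"ay":0,"az":0,"x":0,"y":0,"z":0,"fingers":-1},{"ax":0,"ay":0,"az":0,"x":0,"y":0,"z":0,"fingers":-1},{"ax":0,"ay":0,"az":0,"x":0,"y":0,"z":0,"fingers":-1},{"ax":0,"ay":0,"az":0,"x":0,"y":0,"z":0,"fingers":-1},{"ax":0,"ay":0,"az":0,"x":0,"y":0,"z":0,"fingers":-1}]'
```

```text
time_s: 21.38
ee_pos: [0.4904, 0.1591, 0.0446]
eef_rot: [2.203, -2.238, -0.001]
wrist_force: [-3.9, 0.1, 0.8]
grip_width: 0.022
```

```bash
python3 -m creep '[{"ax":0,"ay":0,"az":0,"x":0,"y":0.15,"z":0,"fingers":-1},{"ax":0,"ay":0,"az":0,"x":0,"y":0.35,"z":0,"fingers":-1},{"ax":0,"ay":0,"az":0,"x":0,"y":0,"z":-0.4,"fingers":-1},{"ax":0,"ay":0,"az":0,"x":0,"y":0,"z":-0.8,"fingers":-1},{"ax":0,"ay":0,"az":0,"x":-0.8,"y":0,"z":-0.8,"fingers":-1},{"ax":0,"ay":0,"az":0,"x":-0.8,"y":0,"z":-0.8,"fingers":-1},{"ax":0,"ay":0,"az":0,"x":-0.8,"y":0,"z":-0.8,"fingers":-1},{"ax":0,"ay":0,"az":0,"x":-0.8,"y":0,"z":0,"fingers":-1},{"ax":0,"ay":0,"az":0,"x":0,"y":0,"z":0,"fingers":-1},{"ax":0,"ay":0,"az":0,"x":0,"y":0,"z":0,"fingers":-1}]'
python3 - <<'E'
from h import *
c=cap("wrist"); save(c,"w8.png",(60,0,380,240),2.5); save_npz(c,"w8.npz"); print(ctrl.read_state()["ee_pos"])
E
```

```text
time_s: 22.22
ee_pos: [0.4799, 0.2406, 0.1358]
eef_rot: [-2.204, 2.236, 0.0]
wrist_force: [-0.6, -0.4, -2.5]
grip_width: 0.0222
[0.47959184 0.23965234 0.13519158]
```

View pics/w8.png

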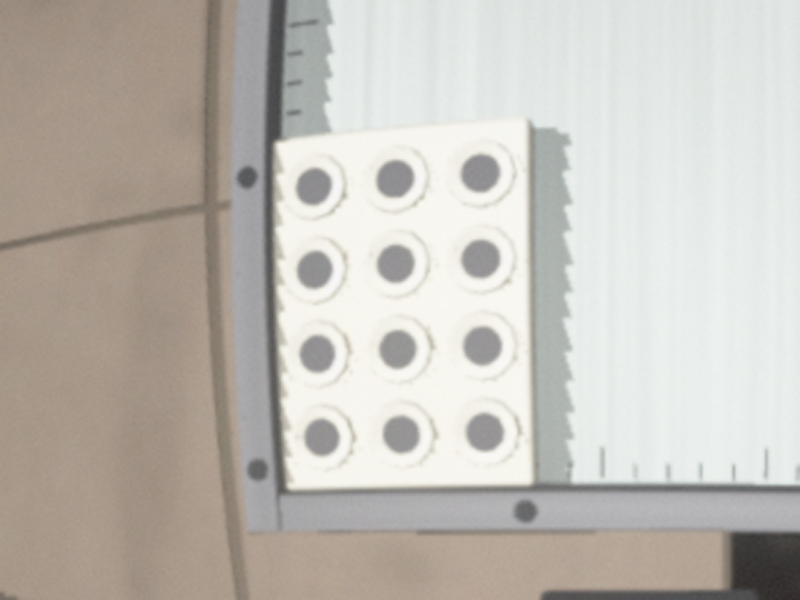

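The plate is in the corner, flush with the far fence (left strip) and the left fence (bottom strip). A numeric check comes next, then I'll set the block down.

Run:
```python
from h import *
c={k:(v.item() if v.ndim==0 else v) for k,v in np.load("w8.npz",allow_pickle=True).items()}
k=lambda p,z:(onplane(c,np.array(p)/2.5+[60,0],z)*1000).round(1)[:,:2].tolist()
print("plate",k([(275,142),(530,120),(533,485),(287,490)],.016))
print("far fence inner top",k([(268,142),(283,490)],.020)); print("left fence inner top",k([(283,493),(533,488),(790,486)],.020))
```

```text
plate [[590.3, 102.9], [511.9, 103.9], [513.7, 212.0], [591.8, 211.1]]
far fence inner top [[591.0, 103.5], [591.5, 210.4]]
left fence inner top [[591.6, 211.3], [513.2, 212.2], [437.9, 212.5]]
```

The gaps to both fences are ≤1 mm and the plate is square. I'll return the block to its old, clear spot on the bench.

```bash
python3 -m creep '[{"ax":0,"ay":0,"az":0,"x":-0.5,"y":0,"z":0,"fingers":-1},{"ax":0,"ay":0,"az":0,"x":-0.85,"y":0.1,"z":0,"fingers":-1},{"ax":0,"ay":0,"az":0,"x":-0.85,"y":0.1,"z":0,"fingers":-1},{"ax":0,"ay":0,"az":0,"x":-0.85,"y":0.1,"z":0,"fingers":-1},{"ax":0,"ay":0,"az":0,"x":-0.85,"y":0.1,"z":0,"fingers":-1},{"ax":0,"ay":0,"az":0,"x":-0.85,"y":0,"z":0,"fingers":-1},{"ax":0,"ay":0,"az":0,"x":-0.85,"y":0,"z":0,"fingers":-1},{"ax":0,"ay":0,"az":0,"x":-0.85,"y":0,"z":0,"fingers":-1},{"ax":0,"ay":0,"az":0,"x":-0.6,"y":0,"z":0,"fingers":-1},{"ax":0,"ay":0,"az":0,"x":-0.25,"y":0,"z":0,"fingers":-1}]'
python3 -m creep '[{"ax":0,"ay":0,"az":0,"x":0,"y":0,"z":0.3,"fingers":-1},{"ax":0,"ay":0,"az":0,"x":0,"y":0,"z":0.7,"fingers":-1},{"ax":0,"ay":0,"az":0,"x":0,"y":0,"z":0.7,"fingers":-1},{"ax":0,"ay":0,"az":0,"x":0,"y":0,"z":0.7,"fingers":-1},{"ax":0,"ay":0,"az":0,"x":0,"y":0,"z":0.6,"fingers":-1},{"ax":0,"ay":0,"az":0,"x":0,"y":0,"z":0.4,"fingers":-1},{"ax":0,"ay":0,"az":0,"x":0,"y":0,"z":0.2,"fingers":-1},{"ax":0,"ay":0,"az":0,"x":0,"y":0,"z":0.2,"fingers":-1},{"ax":0,"ay":0,"az":0,"x":0,"y":0,"z":0,"fingers":-1},{"ax":0,"ay":0,"az":0,"x":0,"y":0,"z":0,"fingers":-1}]'
```

```text
time_s: 23.1
ee_pos: [0.4729, 0.4237, 0.1343]
eef_rot: [2.204, -2.238, 0.0]
wrist_force: [0.5, 0.0, -1.4]
grip_width: 0.0217
time_s: 23.93
ee_pos: [0.4731, 0.4223, 0.0402]
eef_rot: [-2.203, 2.239, -0.0]
wrist_force: [0.1, -0.6, -0.6]
grip_width: 0.0219
```

```bash
python3 -m creep '[{"ax":0,"ay":0,"az":0,"x":0,"y":0,"z":0.06,"fingers":-1},{"ax":0,"ay":0,"az":0,"x":0,"y":0,"z":0.06,"fingers":-1},{"ax":0,"ay":0,"az":0,"x":0,"y":0,"z":0.05,"fingers":-1},{"ax":0,"ay":0,"az":0,"x":0,"y":0,"z":0.04,"fingers":-1},{"ax":0,"ay":0,"az":0,"x":0,"y":0,"z":0.02,"fingers":-1},{"ax":0,"ay":0,"az":0,"x":0,"y":0,"z":0,"fingers":-1},{"ax":0,"ay":0,"az":0,"x":0,"y":0,"z":0,"fingers":-1},{"ax":0,"ay":0,"az":0,"x":0,"y":0,"z":0,"fingers":-1},{"ax":0,"ay":0,"az":0,"x":0,"y":0,"z":0,"fingers":-1},{"ax":0,"ay":0,"az":0,"x":0,"y":0,"z":0,"fingers":-1}]'
```

```text
time_s: 24.77
ee_pos: [0.4729, 0.4224, 0.0345]
eef_rot: [-2.204, 2.239, 0.0]
wrist_force: [-2.4, -1.7, 5.3]
grip_width: 0.0216
```

It's standing on the bench (5 N up). Release, then rise.

```bash
python3 -m creep '[{"ax":0,"ay":0,"az":0,"x":0,"y":0,"z":0,"fingers":-0.4},{"ax":0,"ay":0,"az":0,"x":0,"y":0,"z":0,"fingers":-0.3},{"ax":0,"ay":0,"az":0,"x":0,"y":0,"z":0,"fingers":0},{"ax":0,"ay":0,"az":0,"x":0,"y":0,"z":0,"fingers":0.5},{"ax":0,"ay":0,"az":0,"x":0,"y":0,"z":0,"fingers":1},{"ax":0,"ay":0,"az":0,"x":0,"y":0,"z":0,"fingers":1},{"ax":0,"ay":0,"az":0,"x":0,"y":0,"z":0,"fingers":1},{"ax":0,"ay":0,"az":0,"x":0,"y":0,"z":0,"fingers":1},{"ax":0,"ay":0,"az":0,"x":0,"y":0,"z":0,"fingers":1},{"ax":0,"ay":0,"az":0,"x":0,"y":0,"z":0,"fingers":1}]'
python3 -m creep '[{"ax":0,"ay":0,"az":0,"x":0,"y":0,"z":-0.3,"fingers":1},{"ax":0,"ay":0,"az":0,"x":0,"y":0,"z":-0.7,"fingers":1},{"ax":0,"ay":0,"az":0,"x":0,"y":0,"z":-0.8,"fingers":1},{"ax":0,"ay":0,"az":0,"x":0,"y":0,"z":-0.8,"fingers":1},{"ax":0,"ay":0,"az":0,"x":0,"y":0,"z":-0.8,"fingers":1},{"ax":0,"ay":0,"az":0,"x":0,"y":0,"z":-0.8,"fingers":1},{"ax":0,"ay":0,"az":0,"x":0,"y":0,"z":-0.8,"fingers":1},{"ax":0,"ay":0,"az":0,"x":0,"y":0,"z":-0.8,"fingers":1},{"ax":0,"ay":0,"az":0,"x":0,"y":0,"z":0,"fingers":1},{"ax":0,"ay":0,"az":0,"x":0,"y":0,"z":0,"fingers":1}]'
python3 - <<'E'
from h import *
s=cap("side"); save(s,"s9.png",(230,110,480,290),3.2)
c=cap("wrist"); P=cloud(c)
for a,b in((.055,.075),(.01,.022)):
    m=(P[...,2]>a)&(P[...,2]<b)&(abs(P[...,0]-.4725)<.035)&(abs(P[...,1]-.423)<.035); p=P[m]
    if len(p): print(len(p),cv2.minAreaRect((p[:,:2]*1000).astype(np.float32)),np.median(p,0))
E
```

```text
time_s: 25.6
ee_pos: [0.4729, 0.4222, 0.0341]
eef_rot: [-2.204, 2.239, 0.0]
wrist_force: [-0.4, 0.4, -0.3]
grip_width: 0.0786
time_s: 26.43
ee_pos: [0.4732, 0.4228, 0.1811]
eef_rot: [-2.202, 2.237, 0.001]
wrist_force: [-0.6, -0.6, 0.1]
grip_width: 0.0877
865 ((472.71685791015625, 422.5623779296875), (22.461380004882812, 21.273889541625977), 89.263427734375) [0.47281643 0.42061314 0.06624702]
1623 ((472.9477844238281, 421.8312683105469), (44.538665771484375, 44.550987243652344), 89.34239959716797) [0.47257803 0.41218587 0.01645397]
```

View pics/s9.png

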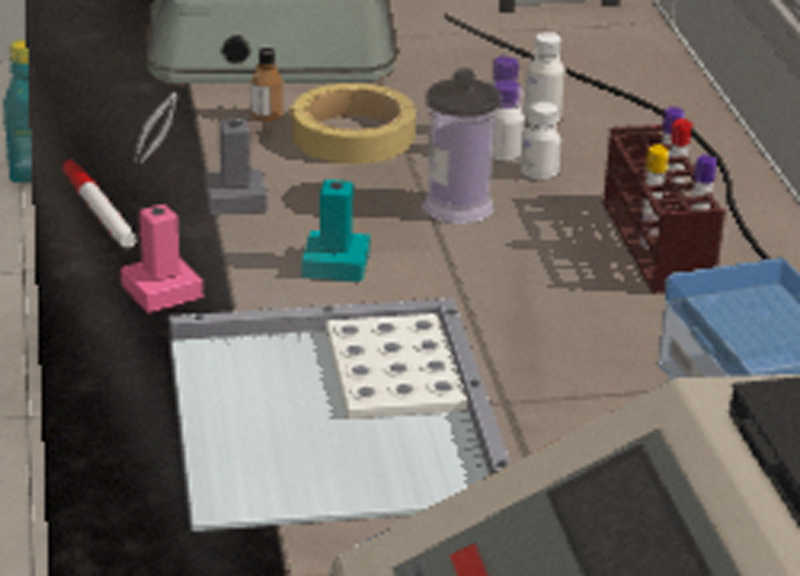

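The side view shows the plate seated in the corner (crop 395,365) and the grey block upright on the bench (237,170). The pink and turquoise blocks have not moved. Handing in.

```bash
python3 -c "
from rig import ctrl
print(ctrl.job_done())"
```

```text
the job is handed in; nothing more can be done
None
```

The large spot plate now sits square in the corner against both fences. The grey push block stands upright on the bench, off the board, and is released. The job was handed in at about 26.5 s.

**How it was done:** I gripped the push block by its handle and pushed the plate +x. It turned flush against the foot and came up to the far fence. I then pushed it +y to the left fence and gave it a last seating push in +x. The block went back to its original place at (0.473, 0.422).

**Last checks:**
- **Plate:** the wrist view put its edges within about 1 mm of both fences. The fence pushes met a firm stop at 4–8 N.
- **Block:** it stands upright, with its handle top at 66 mm and its foot top at 16 mm.
- **Other objects:** the pink and turquoise blocks stand where they were. I did not move near the small spot plate, and the top view midway showed it in place; I did not check it again at the end.

**What went wrong or disagreed:**
- My first four move calls were refused because every row must contain all seven keys; nothing moved.
- While lowering the block beside the plate, it touched the board base briefly at about 15 N. I raised it before pushing on.
- An early wrist-camera reading of the far fence was about 8 mm off from the top view. I relied on contact force there, and the later close views agreed with the top view.

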